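# Set and pin the length stop of a tube-cutting jig

## Robot

A 6-joint arm with a two-finger parallel gripper is mounted at the origin on a cart in front of the work surface, level with it; the furniture and walls round the work are solid. World frame = base frame: x ahead of the robot, y to its left, z up, the work surface at z = 0. Lengths are in mm, angles in degrees, forces in N, time in s.
With the tool pointing down it reaches from about 300 to 850 mm from the base axis. Payload 4.2 kg.
Tool frame: the origin (TCP) lies on the centre line of the jaws, within the pads' length; the fingertips stand 14 mm ahead of it and the grasp point (between the pads) lies 5 mm behind it (env.finger_overhang is the z of the fingertips in the tool frame, in mm); z points along the fingers, y is the line along which they close (so a half turn about z gives the same grasp; the last joint's range is limited). The gripper opens to 91 mm and grips with 3 to 60 N. Pads are 32 mm wide; open, the fingers measure 118 mm over their backs; the gripper's body (76 mm by 178 mm) begins 60 mm behind the grasp point.
Start: joints at [72.594, 18.312, 89.639, -0, 72.044, -1.146], TCP at [161.005, 552.014, 227.976] pointing down, gripper open.
Joint ranges: [-177.97, 177.97], [-48.28, 115.42], [12.27, 149.76], [-77.06, 257.06], [2.81, 150.46], [-146.56, 146.56]. Speed limits (degrees/s): [147.25, 147.25, 180, 180, 180, 180].

## Interface

Orientations are given as [roll, pitch, yaw] about the fixed x, y, z axes, in that order (R = Rz(yaw) Ry(pitch) Rx(roll)).
In Python, from workcell import sensors, viewer, env gives the robot as it stands. The module is installed in compiled form; this text tells all that it offers.
- The arm moves only by the tool step_arm, never from a script. Its argument "plan" is one flat list of numbers, 6 for each row, row after row: the shift along the tool's x, y, z in cm, then the turn, a rotation vector about the tool's x, y, z in rad. In form: [x, y, z, wx, wy, wz, x, y, z, wx, wy, wz, ...]. A call has 1 to 5 rows; each row shifts and turns the commanded pose from where the row before left it, along the tool's axes as they then stand; what a row does not reach is not made up. A row lasts 1/12 s, in which the tool goes at most 41.7 mm and 7.16 degrees, less where a joint would pass 70% of its speed; a pose out of reach is approached as far as the arm can. A call is refused whole if a number of a shift passes 4.17 or a number of a turn 0.125, either way. A call with a gripper value outside its range is refused whole. "hand" is the finger opening in cm, from 0 to 9.12, set as the call begins (left out, the last holds). The fingers move at their own pace and stop on an object; "newtons" is the grip in N (left out, the last holds). Time passes only in rows, so rows that do not move let the fingers close. It gives the time, the measured TCP pose, the force, the opening and the grip force at its end, in the units of the state.
- sensors.state(): the state, without advancing time (a new reading comes with each control period).
- viewer.grab_frame(name): name is "side" or "top" or "wrist"; returns a dict with "img" (400x640x3 uint8, red, green, blue), "fx", "fy", "cx", "cy" (pixels), "position" and "attitude" of the camera in the world. Camera axes: x right, y down, z forward; pixel columns grow to the right and rows downward; lengths in mm; the calibration is good to about 2 mm. A picture is of the moment at which its call begins. There is no depth.
- env.job_done(): hands the job in; it is judged then, once.
Trained networks look in a picture, given as the dict that the camera call returned (one of the last four; its "shot" number tells which), for a name from the list of things; names that differ only in an ending like _2 or _b are one class to them, and where a whole thing is asked for, a point or a joint stands for the part that bears it (a point fixed in the world has none). Each returns a list of dicts, best first, with "score" (0 to 1); they miss things now and then, are a little off and sometimes report something else, mostly with a low value. They report only what shows in the picture. A call takes as long as a camera call. They do not tell look-alikes from the thing itself.
- viewer.boxes_of(name, picture): "location" ([column, row] in pixels, amid what is visible of it).
- viewer.pinpoint(name, picture): "location" ([column, row] in pixels: a listed point, or the origin of a listed thing).
The state is a dict: "time_s": time; "qpos": joint angles; "qvel": joint speeds; "effort": joint torques, N m; "ee_pos": TCP position; "ee_rot": TCP orientation; "force": force on the tool from outside, world axes, zero at the start; "torque": the same for the moment, N m; "gripper_width": finger opening in mm; "gripper_force": force on a finger pad.
Only numpy, scipy, OpenCV 4.12 (cv2) and the standard library are available. Lean on these libraries where they do the work, as an engineer would, in place of code of your own. Each camera call takes 0.05 s, during which the arm holds its last target. There are 200 camera calls.

## Task

Get the tube-cutting jig ready for the next cut: slide the blue stop along its rail to the hole banded in red and push its retaining pin fully home, so that it locks stop and rail together. Then slide the card tube along the trough until its end rests against the locked stop. Leave the other things on the table where they are.

Things in the scene. Friction and masses are not known exactly. Their poses are not given: they have to be found in the camera images.
- jig: plywood board, 18 mm thick, fixed to the table, carrying rail, trough and saw guide. Origin: on the table under the board, which spans x -136 to +168 mm and y -63 to +63 mm from it. x: along rail and trough, away from the robot; y: across, to the robot's left; z up. It is turned by at most 0.22 rad
- rail_top (a point): middle of the rail's top, 66 mm above the table, axes as the jig's. Aluminium rail along x, 162 mm long, 12 mm thick, with four 14 mm cross holes along y, 35 mm apart, each with a tick on the rail's top; the one farthest from the robot has a 20 mm wide red band instead
- red_hole (a point): centre of the red-banded hole in the rail, in the rail's mid-plane, 46 mm above the table. Axes as the jig's; the hole runs along y
- trough (a point): a point on the bottom line of the wooden 90 degree V trough, 22 mm above the table; axes as the jig's, the trough runs along x (from -124 to +160 mm from here), its edges are 50 mm above the table. The tube lying in it has its axis 33 mm above this line
- saw_guide (a point): middle of the saw guide, at the height of its top (98 mm above the table): four wooden posts beside the trough, their outer sides 45 mm to either side in y and 26 mm in x, fixed
- stop: blue metal saddle that straddles the rail, loose, about 0.45 kg; it slides on the board on nylon glides, 1.5 mm play each side of the rail, held by friction alone (about 1 N). 68 mm long in x; top 94 mm above the table with a white line over the pin axis. Origin: on its pin axis, in the rail's mid-plane; axes as the jig's. Starts 48 to 83 mm nearer the robot than the red-banded hole
- bridge (a point): middle of the flat end face (towards the robot, -x) of the stop's bridge, over the rail, 82 mm above the table; the face is 41 mm wide in y and 24 mm high, a place to push the stop towards +x. It is 34 mm from the pin axis in x
- boss (a point): centre of the outer face of the square boss on the right (-y) side of the stop, that carries the pin: 34 x 36 mm; its 14 mm hole runs along y through boss, near cheek and, beyond the rail, far cheek (7.5 to 19.5 mm beyond the rail's mid-plane). 53.5 mm from the rail's mid-plane, 46 mm above the table
- stop_face (a point): point on the face (towards +x) of the aluminium plate that reaches from the stop over the trough; above the tube's axis, 34 mm from the pin axis in x. The plate is 40 mm high, its lower edge 58 mm above the table
- pin: loose steel pin, 12 mm thick, parked level in the stop's boss, pulled back 34 mm, tip just inside the near cheek, black knob (26 mm across, 12 mm thick) to the robot's right. Origin: centre of the shoulder under the knob; its y along the shank to the tip. Pushed along +y it is home when the shoulder meets the boss; takes 1 to 15 N
- pin_tip (a point): tip of the pin, 76 mm from the shoulder; the last 8 mm taper to 5.6 mm, which draws the holes into line if they are within about 3 mm
- tube: brown card core, a tube 47 mm outside diameter, 87 mm long, about 40 g, lying in the V trough along x near the saw guide; slides with under 1 N. Origin: centre of its far end face; its z points along its axis towards the robot
- tube_end (a point): centre of the tube's near end, that faces the stop plate (-x), on the tube's axis, 55 mm above the table. Starts 24 to 50 mm from where the locked stop's plate will be
- tube_back (a point): centre of the tube's far end (+x), on its axis, the end to push on
- masking_tape: bystander: roll of masking tape lying flat, 104 mm across, 25 mm high. Origin: centre of its underside
- black_paint: bystander: dark paint bottle with a black cap, standing, 42 mm across, 98 mm high. Origin: centre of its underside
- wide_tube: bystander: short wide card tube standing on end, 85 mm across, 81 mm high. Origin: centre of its underside
- short_tube: bystander: plain card tube standing on end, 70 mm across, 113 mm high. Origin: centre of its underside
- red_paint: bystander: red paint bottle with a white cap, standing, 41 mm across, 100 mm high. Origin: centre of its underside
There are look-alikes about, which are no part of the job. Leave any orange look-alike of the pin alone.

How it is judged:
By the outcome, as a careful person would: the job done as asked, in the order asked, and still so for the second after the job is handed in, with the robot touching nothing.
It also fails if it takes over 56 s, if anything falls off the work surface, if the arm or the gripper's body presses on something with over 40 N, if the wrist force passes 120 N, or if a joint passes its speed limit or range.

## Working session

There is one attempt and no reset: what is moved stays moved. The work goes in short steps, Python scripts to look and compute and a tool call to move; the robot and the scene stay as the last step left them, time stands still between calls to the robot, and variables do not carry over. Pictures are saved under pics/ and viewed, at most 10 in all, crops included, and the job is handed in when it is done.

Besides the shell and the picture viewer there is one more tool, called after "Emit:" in YAML: its name, and indented under it one key for each argument. step_arm: Moves the arm, as the interface text tells. Its arguments: {"type":"object","properties":{"plan":{"type":"array","items":{"type":"number"}},"hand":{"type":"number"},"newtons":{"type":"number"}},"required":["plan"]}

```bash
mkdir -p pics
cat > h.py <<'E'
import numpy as np, cv2
from scipy.spatial.transform import Rotation as R
from workcell import sensors, viewer, env
def rot(a):
    a=np.array(a,float)
    if a.shape==(3,3): return a
    if a.size==4: return R.from_quat(a).as_matrix()
    return R.from_euler('xyz',a,degrees=True).as_matrix()
def ray(p,uv):
    d=np.array([(uv[0]-p['cx'])/p['fx'],(uv[1]-p['cy'])/p['fy'],1.])
    return np.array(p['position'],float), rot(p['attitude'])@d
def atz(p,uv,z):
    o,d=ray(p,uv); return o+d*(z-o[2])/d[2]
def proj(p,X):
    c=rot(p['attitude']).T@(np.array(X,float)-np.array(p['position'],float)); return [c[0]/c[2]*p['fx']+p['cx'],c[1]/c[2]*p['fy']+p['cy']]
def save(p,n): cv2.imwrite(f'pics/{n}.png',p['img'][:,:,::-1])
E
python3 - <<'E'
from h import *
Z=dict(rail_top=66,red_hole=46,trough=22,saw_guide=98,bridge=82,boss=46,stop_face=78,pin=46,pin_tip=46,tube_end=55,tube_back=55,tube=55,stop=46,jig=0,masking_tape=0,black_paint=0,wide_tube=0,short_tube=0,red_paint=0)
print(sensors.state())
for c in ['top','side']:
    p=viewer.grab_frame(c); save(p,c+'0'); print(c,p['position'],p['attitude'],p['fx'])
    for n,z in Z.items():
        r=viewer.pinpoint(n,p)[:2]
        print(n,[(np.round(q['location']).tolist(),round(q['score'],2),np.round(atz(p,q['location'],z)[:2]).tolist()) for q in r])
E
```

```text
{'time_s': 0.0, 'qpos': array([ 7.25964627e+01,  1.83487643e+01,  8.97079183e+01,  4.56022227e-04,
        7.20426754e+01, -1.14598727e+00]), 'qvel': array([ 0.08060372,  0.02567969, -0.03812099, -0.12993647, -0.0465263 ,
        0.05250153]), 'effort': array([-3.51048784e-04, -4.12468636e+01, -2.31977230e+01,  7.27864774e-02,
        4.54061979e-02, -1.29646214e-04]), 'ee_pos': array([160.82491039, 551.53876312, 227.13884794]), 'ee_rot': array([-1.79900671e+02, -2.42062777e-03,  1.63742307e+02]), 'force': array([-0.3653586 , -0.1228475 ,  0.29579424]), 'torque': array([ 0.02538376, -0.00859809,  0.05051196]), 'gripper_force': 0.0, 'gripper_width': 91.32188725628455}
top [ 329.04547136  -43.40138336 1114.22160218] [-167.91342852    0.22318388  -96.23316417] 391.80763482719124
rail_top [([316.0, 225.0], 0.86, [484.0, -51.0]), ([290.0, 175.0], 0.39, [629.0, 5.0])]
red_hole [([313.0, 208.0], 0.81, [534.0, -50.0])]
trough [([297.0, 211.0], 0.68, [536.0, -4.0])]
saw_guide [([291.0, 177.0], 0.72, [616.0, 0.0])]
bridge [([322.0, 253.0], 0.85, [406.0, -59.0])]
boss [([340.0, 233.0], 0.78, [4
[... 1436 characters left out ...]
.0, 288.0], 0.77, [349.0, -278.0]), ([307.0, 246.0], 0.55, [446.0, -148.0])]
pin_tip [([325.0, 275.0], 0.55, [414.0, -263.0])]
tube_end [([323.0, 206.0], 0.83, [587.0, -7.0])]
tube_back [([347.0, 194.0], 0.79, [692.0, 30.0])]
tube [([334.0, 203.0], 0.59, [624.0, -6.0]), ([349.0, 196.0], 0.5, [687.0, 17.0])]
stop [([287.0, 231.0], 0.84, [448.0, -61.0]), ([286.0, 205.0], 0.45, [522.0, 72.0])]
jig [([313.0, 236.0], 0.96, [534.0, -40.0])]
masking_tape [([373.0, 327.0], 0.89, [428.0, -395.0])]
black_paint [([248.0, 200.0], 0.72, [498.0, 255.0])]
wide_tube [([237.0, 212.0], 0.8, [438.0, 196.0])]
short_tube [([415.0, 282.0], 0.77, [598.0, -332.0])]
red_paint [([333.0, 202.0], 0.65, [698.0, 104.0])]
```

View pics/top0.png

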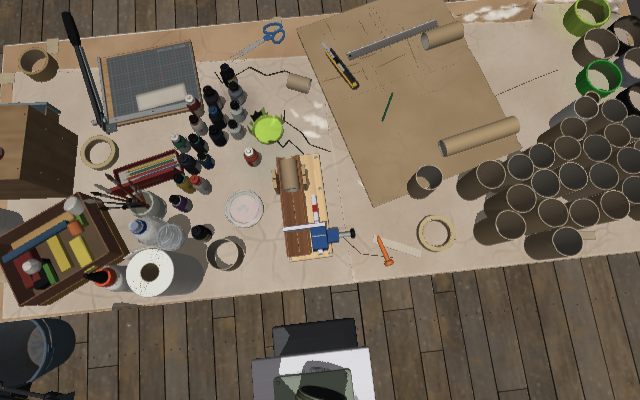

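View pics/side0.png

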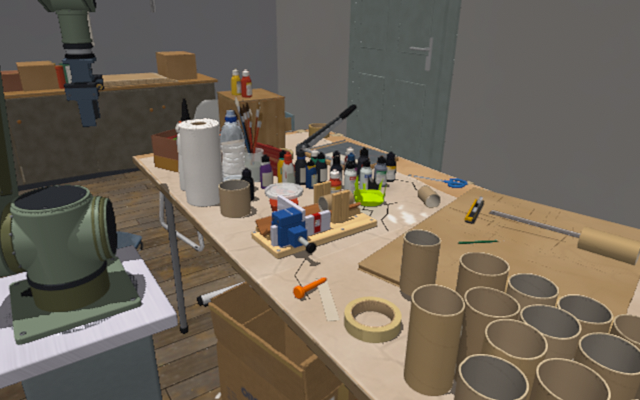

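Pin candidates in the top view: the black-knobbed pin in the blue boss at (349,233), and the orange look-alike lying at (387,259). By the description it is the black one. The tube is the one in the trough at (289,175); the other card tubes at (290,83), (425,178) and (480,137) are bystanders or look-alikes. I'll check with a crop and plan the approach.

```bash
cat >> h.py <<'E'
def rows(targets, start=None):
    """targets: list of (x,y,z,yaw) tool down; prints 6-number rows"""
    s=sensors.state(); P=np.array(s['ee_pos']); Y=s['ee_rot'][2]
    if start is not None: P=np.array(start[:3],float);Y=start[3]
    for t in targets:
        T=np.array(t[:3],float); dy=(t[3]-Y+180)%360-180
        n=int(np.ceil(max(np.linalg.norm(T-P)/41,abs(dy)/7.1,1)))
        for i in range(n):
            M=R.from_euler('xyz',[180,0,Y+dy*i/n],degrees=True).as_matrix()
            d=M.T@((T-P)/n)/10
            print(np.round(d,2).tolist()+[0,0,round(-np.radians(dy/n),3)])
        P=T;Y=Y+dy; print('--',t)
def tri(p,a,q,b):
    o1,d1=ray(p,a);o2,d2=ray(q,b)
    A=np.stack([d1,-d2],1); s=np.linalg.lstsq(A,o2-o1,rcond=None)[0]
    x,y=o1+s[0]*d1,o2+s[1]*d2; return (x+y)/2,np.linalg.norm(x-y)
E
python3 - <<'E'
from h import *
t=viewer.grab_frame('top');s=viewer.grab_frame('side')
print('towel',tri(t,[151,271],s,[199,125]))
for n in ['stop_face','boss','tube_end','tube_back','rail_top','red_hole','saw_guide']:
    a=viewer.pinpoint(n,t)[0]['location'];b=viewer.pinpoint(n,s)
    if b: print(n,tri(t,a,s,b[0]['location']))
cv2.imwrite('pics/c1.png',cv2.resize(t['img'][140:280,250:410,::-1],(800,700))[:600])
rows([(250,420,330,140),(390,-50,300,85)])
E
```

```text
towel (array([397.36724585, 328.60776059, 221.47740367]), np.float64(1.3430955735376071))
stop_face (array([480.68448501,   1.6235643 ,  78.2314062 ]), np.float64(0.29312684381159665))
boss (array([ 457.78221662, -102.95107421,   39.11507325]), np.float64(4.2671641747585465))
tube_end (array([597.95857426,  11.01203553,  51.87783007]), np.float64(7.445383960022893))
tube_back (array([677.70252707,   1.96032132,  71.21623579]), np.float64(0.9913985061435302))
rail_top (array([482.6387503 , -55.05445451,  70.68817603]), np.float64(7.288245606677079))
red_hole (array([530.87515003, -52.94958213,  41.82795675]), np.float64(11.717562900057144))
saw_guide (array([614.27556365,   2.7738261 , 102.30537816]), np.float64(9.071247072606601))
[-2.45, -2.04, -2.04, 0, 0, np.float64(0.083)]
[-2.61, -1.83, -2.04, 0, 0, np.float64(0.083)]
[-2.75, -1.6, -2.04, 0, 0, np.float64(0.083)]
[-2.87, -1.37, -2.04, 0, 0, np.float64(0.083)]
[-2.98, -1.13, -2.04, 0, 0, np.float64(0.083)]
-- (250, 420, 330, 140)
[-3.41, -2.25, 0.25, 0, 0, np.float64(0.08)]
[-3.58, -1.97, 0.25, 0, 0, np.float64(0.08)]
[-3.73, -1.68, 0.25, 0, 0, np.float64(0.08)]
[-3.85, -1.38, 0.25, 0, 0, np.float64(0.08)]
[-3.95, -1.06, 0.25, 0, 0, np.float64(0.08)]
[-4.02, -0.74, 0.25, 0, 0, np.float64(0.08)]
[-4.06, -0.42, 0.25, 0, 0, np.float64(0.08)]
[-4.09, -0.09, 0.25, 0, 0, np.float64(0.08)]
[-4.08, 0.23, 0.25, 0, 0, np.float64(0.08)]
[-4.05, 0.56, 0.25, 0, 0, np.float64(0.08)]
[-3.99, 0.88, 0.25, 0, 0, np.float64(0.08)]
[-3.91, 1.2, 0.25, 0, 0, np.float64(0.08)]
-- (390, -50, 300, 85)
```

View pics/c1.png

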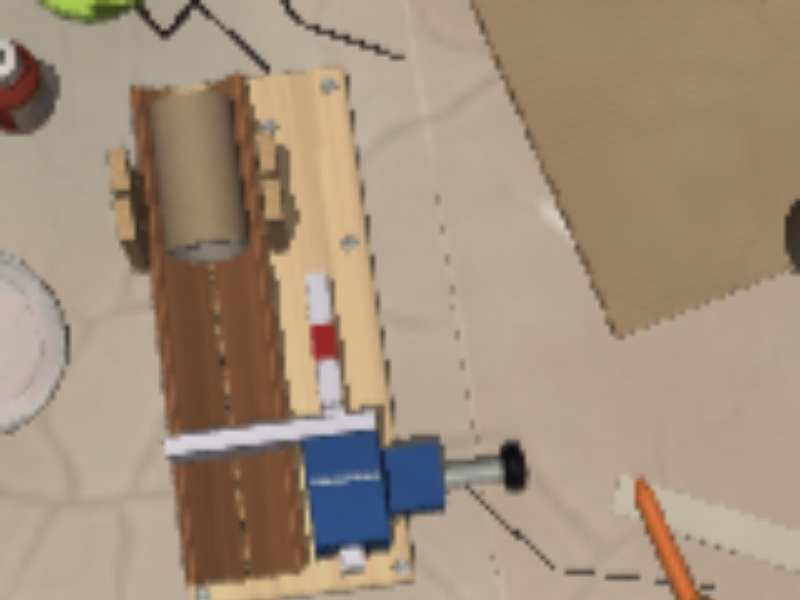

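The crop shows the black-knobbed pin in the blue boss at crop (480,470), the orange look-alike lying at (665,540), and the red band at (323,341). My choice is confirmed. Moving over.

Emit:
step_arm:
  plan: [-2.45,-2.04,-2.04,0,0,0.083,-2.6,-1.83,-2.04,0,0,0.083,-2.75,-1.6,-2.04,0,0,0.083,-2.87,-1.37,-2.04,0,0,0.083,-2.98,-1.13,-2.04,0,0,0.083]
  hand: 0
  newtons: 20

```text
time_s: 3.22
ee_pos: [250.4, 418.6, 331.0]
ee_rot: [180.0, 0.0, 139.8]
force: [0.1, -0.3, 0.3]
gripper_width: 60.4
gripper_force: 0.0
```

Emit:
step_arm:
  plan: [-3.41,-2.25,0.25,0,0,0.08,-3.58,-1.97,0.25,0,0,0.08,-3.73,-1.68,0.25,0,0,0.08,-3.85,-1.38,0.25,0,0,0.08,-3.95,-1.06,0.25,0,0,0.08]

```text
time_s: 3.63
ee_pos: [308.1, 222.2, 317.5]
ee_rot: [179.9, 0.0, 116.9]
force: [0.6, 0.0, 0.3]
gripper_width: 27.4
gripper_force: 0.0
```

Emit:
step_arm:
  plan: [-4.02,-0.74,0.25,0,0,0.08,-4.06,-0.42,0.25,0,0,0.08,-4.09,-0.09,0.25,0,0,0.08,-4.08,0.23,0.25,0,0,0.08,-4.05,0.56,0.25,0,0,0.08]

```text
time_s: 4.05
ee_pos: [366.3, 26.2, 305.2]
ee_rot: [179.9, -0.0, 93.9]
force: [1.2, -0.0, -0.9]
gripper_width: 0.3
gripper_force: 0.0
```

Emit:
step_arm:
  plan: [-3.99,0.88,0.25,0,0,0.08,-3.91,1.2,0.25,0,0,0.08,0,0,0,0,0,0,0,0,0,0,0,0]

```text
time_s: 4.38
ee_pos: [389.8, -51.9, 299.7]
ee_rot: [-180.0, -0.0, 84.7]
force: [-0.7, 0.3, -0.6]
gripper_width: 0.9
gripper_force: 0.0
```

```bash
cat > m.py <<'E'
from h import *
import sys
Z=dict(rail_top=66,red_hole=46,trough=22,saw_guide=98,bridge=82,boss=46,stop_face=78,pin=46,tube_end=55,tube_back=55,stop=46)
p=viewer.grab_frame('wrist'); save(p,sys.argv[1]); print(p['position'],p['attitude'],p['fx'])
for n,z in Z.items():
    print(n,[(np.round(q['location']).tolist(),round(q['score'],2),np.round(atz(p,q['location'],z)[:2],1).tolist()) for q in viewer.pinpoint(n,p)[:2]])
E
python3 m.py w1
```

```text
[397.52594845  15.99833143 455.6988968 ] [ 1.65657707e+02  9.44968232e-02 -5.27521869e+00] 313.69530697738696
rail_top [([401.0, 165.0], 0.92, [491.5, -55.8]), ([430.0, 160.0], 0.73, [527.4, -52.9])]
red_hole [([428.0, 162.0], 0.86, [532.3, -59.4]), ([394.0, 118.0], 0.47, [489.6, 0.9])]
trough [([426.0, 116.0], 0.85, [537.3, -1.0]), ([550.0, 98.0], 0.27, [700.9, 6.6])]
saw_guide []
bridge [([345.0, 178.0], 0.71, [419.3, -62.6])]
boss [([370.0, 206.0], 0.62, [452.1, -111.9])]
stop_face [([397.0, 124.0], 0.93, [485.0, -5.4])]
pin [([320.0, 284.0], 0.49, [374.0, -225.0]), ([372.0, 229.0], 0.41, [454.5, -146.7])]
tube_end [([477.0, 108.0], 0.92, [589.8, 4.2])]
tube_back [([550.0, 101.0], 0.56, [678.0, 4.0])]
stop [([421.0, 114.0], 0.23, [523.6, 3.4])]
```

View pics/w1.png

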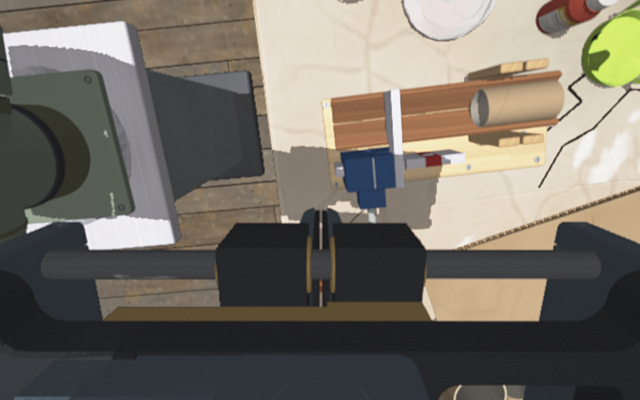

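The wrist view shows the stop at (370,170), red band at (428,160), pin shank at (372,215) and tube at (515,105). I'll get closer for a colour-based measurement.

Emit:
step_arm:
  plan: [0,3.5,3.5,0,0,0,0,3.5,3.5,0,0,0,0,0,0,0,0,0,0,0,0,0,0,0]

```text
time_s: 5.32
ee_pos: [448.2, -55.2, 239.0]
ee_rot: [-179.7, -0.0, 85.0]
force: [-0.7, 0.5, 0.8]
gripper_width: 0.5
gripper_force: 0.0
```

```bash
python3 m.py w2
cat > red.py <<'E'
from h import *
p=viewer.grab_frame('wrist'); h=cv2.cvtColor(p['img'],cv2.COLOR_RGB2HSV)
m=(((h[...,0]<6)|(h[...,0]>172))&(h[...,1]>150)&(h[...,2]>90)).astype(np.uint8)
n,l,s,c=cv2.connectedComponentsWithStats(m)
for i in np.argsort(-s[1:,4])[:4]+1: print(s[i],c[i].round(1),atz(p,c[i],66).round(1))
E
python3 red.py
python3 - <<'E'
import cv2
i=cv2.imread('pics/w2.png'); cv2.imwrite('pics/w2c.png',cv2.resize(i[40:240,180:447],(800,600),interpolation=cv2.INTER_CUBIC))
E
```

```text
[456.28240619  12.69234497 395.04016503] [165.65602271   0.35276081  -4.98415755] 313.69530697738696
rail_top [([356.0, 177.0], 0.76, [486.7, -56.7])]
red_hole [([393.0, 169.0], 0.57, [530.5, -55.6])]
trough [([390.0, 114.0], 0.64, [534.1, 4.8])]
saw_guide []
bridge [([292.0, 188.0], 0.66, [419.3, -58.5])]
boss [([331.0, 221.0], 0.76, [455.5, -110.5])]
stop_face [([355.0, 122.0], 0.79, [487.7, 1.3])]
pin []
tube_end [([451.0, 110.0], 0.72, [590.8, 4.0])]
tube_back []
stop [([330.0, 175.0], 0.6, [458.6, -55.6])]
[555   0  30   9 187] [569.4   3.1] [698.3  92.1  66. ]
[389 165  17  13 179] [397.2 170.8] [532.1 -54.5  66. ]
[523   1   3   1   3] [524.   1.] [655.5  97.6  66. ]
```

View pics/w2c.png

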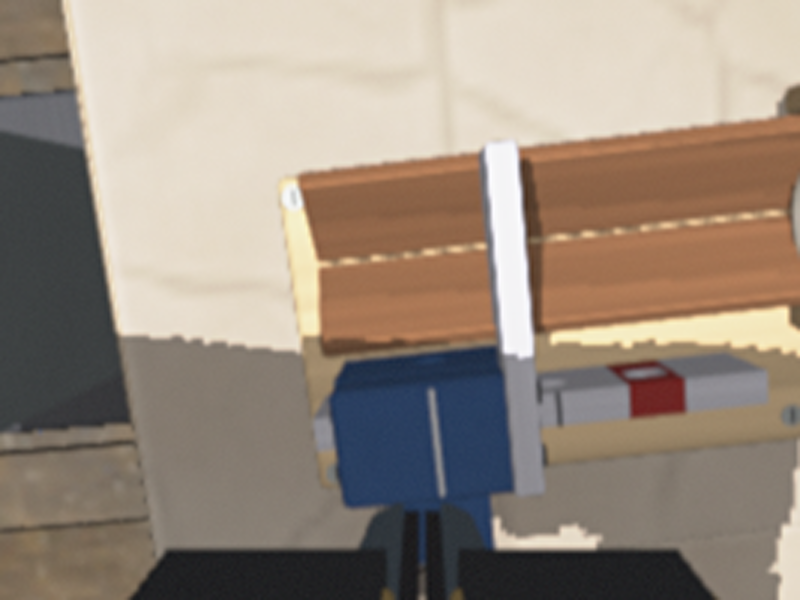

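Run:
```python
from h import *
p=viewer.grab_frame('wrist')
f=lambda X,Y,z:atz(p,(180+X/3,40+Y/3),z)[:2]
red=f(657,400,66);tick=f(560,406,66);wl=f(431,388,94),f(443,497,94);v=f(325,263,22),f(785,212,22);br=f(332,398,94),f(345,505,94)
e=f(766,392,66)
print('red',red,'tick',tick,'line',wl,'v',v,'br',br,'end',e)
a=v[1]-v[0];print('yaw V',np.degrees(np.arctan2(a[1],a[0])));a=red-tick;print('d',np.linalg.norm(a),np.degrees(np.arctan2(a[1],a[0])))
a=wl[0]-wl[1];print('line yaw',np.degrees(np.arctan2(-a[0],a[1])));print(sensors.state()['ee_pos'])
```

```text
red [533.91297703 -57.35710563] tick [499.25913383 -56.51710156] line (array([453.94599931, -41.02969901]), array([454.82317862, -78.33800432])) v (array([416.48529144,  -0.89376395]), array([595.34093394,   2.79442143])) br (array([421.4015256 , -41.50844976]), array([421.71462374, -78.26449398])) end [572.71621421 -57.84090553]
yaw V 1.181329859752573
d 34.66402249700159 -1.3885693742044694
line yaw 1.3468694003520592
[448.39978437 -55.38873147 241.12946751]
```

Run:
```python
from h import *
rows([(386,-60,225,91.2),(390,-60,88,91.2),(420,-59.4,88,91.2),(475,-58.2,88,91.2)])
```

```text
[-0.5, -3.09, 0.81, 0, 0, np.float64(-0.054)]
[-0.34, -3.11, 0.81, 0, 0, np.float64(-0.054)]
-- (386, -60, 225, 91.2)
[-0.0, 0.1, 3.42, 0, 0, np.float64(-0.0)]
[-0.0, 0.1, 3.42, 0, 0, np.float64(-0.0)]
[-0.0, 0.1, 3.42, 0, 0, np.float64(-0.0)]
[-0.0, 0.1, 3.42, 0, 0, np.float64(-0.0)]
-- (390, -60, 88, 91.2)
[-0.0, 3.0, 0.0, 0, 0, np.float64(-0.0)]
-- (420, -59.4, 88, 91.2)
[0.0, 2.75, 0.0, 0, 0, np.float64(-0.0)]
[0.0, 2.75, 0.0, 0, 0, np.float64(-0.0)]
-- (475, -58.2, 88, 91.2)
```

Emit:
step_arm:
  plan: [-0.5,-3.1,0.8,0,0,-0.054,-0.34,-3.1,0.8,0,0,-0.054,0,0.1,3.2,0,0,0,0,0.1,3.2,0,0,0,0,0,0,0,0,0]

```text
time_s: 6.43
ee_pos: [383.9, -59.3, 157.0]
ee_rot: [-179.4, -0.1, 91.1]
force: [-0.8, 0.4, -0.0]
gripper_width: 0.3
gripper_force: 0.0
```

Emit:
step_arm:
  plan: [0,0,2.3,0,0,0,0,0,2.3,0,0,0,0,0,2.1,0,0,0,0,0,0,0,0,0,0,0,0,0,0,0]

```text
time_s: 6.85
ee_pos: [388.5, -60.0, 94.5]
ee_rot: [-179.9, -0.0, 91.2]
force: [-0.3, -0.5, 0.8]
gripper_width: 0.6
gripper_force: 0.0
```

Emit:
step_arm:
  plan: [0,0.8,0,0,0,0,0,0.8,0,0,0,0,0,0.8,0,0,0,0,0,0,0,0,0,0,0,0,0,0,0,0]

```text
time_s: 7.27
ee_pos: [413.3, -59.5, 94.6]
ee_rot: [179.9, 0.0, 91.2]
force: [-0.8, -0.6, -0.3]
gripper_width: 1.0
gripper_force: 0.0
```

Emit:
step_arm:
  plan: [0,1.2,0.3,0,0,0,0,1.2,0.2,0,0,0,0,1.2,0,0,0,0,0,1.2,0,0,0,0,0,0.6,0,0,0,0]

```text
time_s: 7.68
ee_pos: [468.5, -58.4, 88.9]
ee_rot: [179.9, 0.0, 91.2]
force: [-1.8, -0.8, 0.0]
gripper_width: 0.2
gripper_force: 1.1
```

Emit:
step_arm:
  plan: [0,0.3,0,0,0,0,0,0,0,0,0,0,0,0,0,0,0,0]

```text
time_s: 7.93
ee_pos: [469.5, -58.3, 88.9]
ee_rot: [180.0, -0.0, 91.1]
force: [0.0, 0.4, -1.0]
gripper_width: 0.7
gripper_force: 0.0
```

Run:
```python
from h import *
p=viewer.grab_frame('wrist'); save(p,'w3'); print(sensors.state()['ee_pos'],sensors.state()['force'])
print(proj(p,(533.7,-57.5,66)),proj(p,(470,-58,94)))
c=np.array(proj(p,(490,-58,80))).astype(int);print(c)
u0=max(0,min(c[0]-133,640-267));v0=max(0,min(c[1]-120,200));print(u0,v0)
cv2.imwrite('pics/w3c.png',cv2.resize(p['img'][v0:v0+200,u0:u0+267,::-1],(800,600),interpolation=cv2.INTER_CUBIC))
```

```text
[469.17572105 -58.28028986  88.97967871] [-0.70435367  0.42846061 -0.54246182]
[np.float64(424.54142585836263), np.float64(229.85690925481015)] [np.float64(319.4632482117986), np.float64(247.84101530135575)]
[355 238]
222 118
```

View pics/w3c.png

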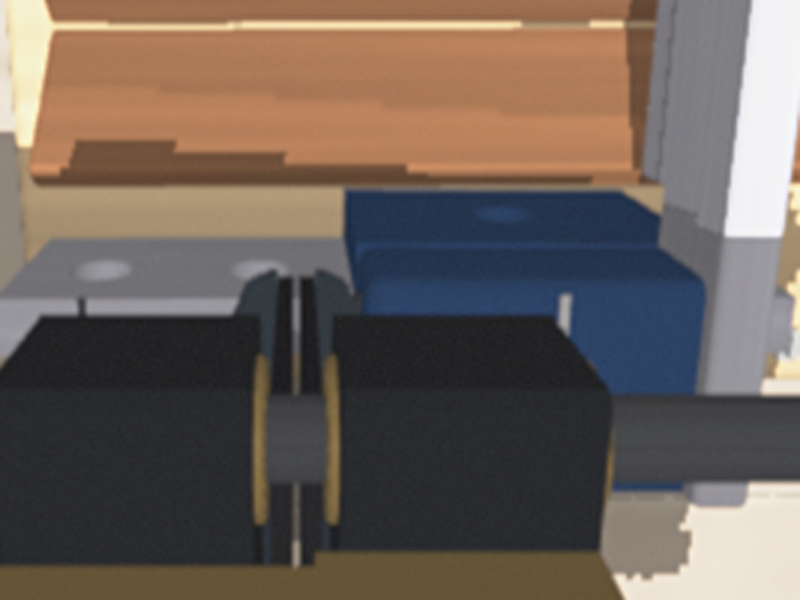

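Run:
```python
from h import *
p=viewer.grab_frame('wrist')
f=lambda X,Y,z:atz(p,(222+X/3,118+Y/3),z)[:2]
print('line top',f(566,296,94),f(564,330,94),'tick',f(82,300,66),f(82,315,66),'holes',f(103,270,46),f(260,268,46),'cheekhole',f(500,214,46), 'face edge',f(360,295,94))
print(p['position'],p['attitude'])
```

```text
line top [515.56525427 -40.00573934] [515.7855016  -46.10217661] tick [427.33661323 -52.13532019] [427.22364906 -55.31901422] holes [427.58613954 -51.99188057] [462.26463092 -50.81087265] cheekhole [514.3344145  -37.45719975] face edge [480.78356368 -40.54981032]
[468.84394594  10.00938411 244.98911153] [1.65642959e+02 1.32142967e-02 1.18435548e+00]
```

The view shows the white line at crop (566,310), far-cheek hole at (500,213), rail holes at (103,270) and (260,268). About 17 mm remain.

Emit:
step_arm:
  plan: [0,0.5,0,0,0,0,0,0.5,0,0,0,0,0,0.5,0,0,0,0,0,0,0,0,0,0,0,0,0,0,0,0]

```text
time_s: 8.45
ee_pos: [485.0, -58.0, 89.1]
ee_rot: [179.9, 0.0, 91.1]
force: [0.6, 0.6, -0.4]
gripper_width: 0.7
gripper_force: 0.0
```

Run:
```python
from h import *
p=viewer.grab_frame('wrist'); save(p,'w4'); print(sensors.state()['ee_pos'],sensors.state()['force'])
u0,v0=200,118
cv2.imwrite('pics/w4c.png',cv2.resize(p['img'][v0:v0+150,u0:u0+267,::-1],(800,450),interpolation=cv2.INTER_CUBIC))
```

```text
[484.71766556 -58.04385277  89.05168588] [-0.70493872 -0.03895122  0.49301751]
```

View pics/w4c.png

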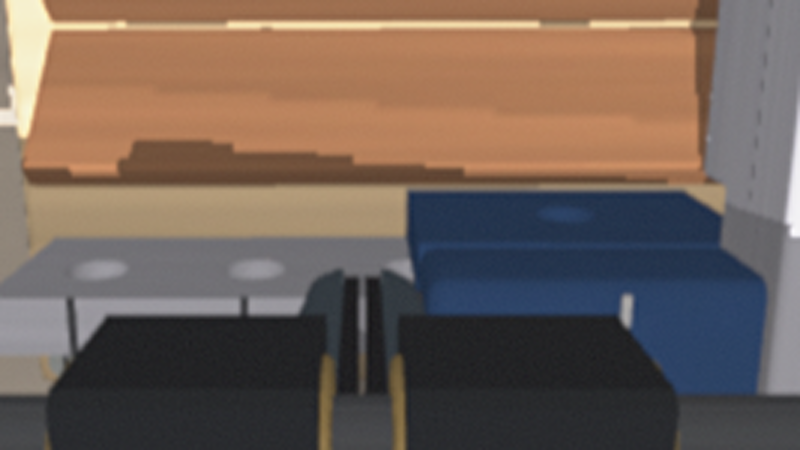

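Run:
```python
from h import *
p=viewer.grab_frame('wrist')
f=lambda X,Y,z:atz(p,(200+X/3,118+Y/3),z)[:2]
print('line',f(627,310,94),'ticks',f(71,300,66),f(244,300,66),'holes',f(99,269.5,46),f(257,269.5,46),'cheekhole',f(566,214,46), 'face edge',f(425,295,94))
```

```text
line [530.52362719 -42.29495966] ticks [427.45618377 -52.22092771] [462.12657063 -51.50653097] holes [427.68928592 -51.96280573] [462.59525728 -51.24307751] cheekhole [529.93141623 -37.22810991] face edge [496.16531075 -40.32518473]
```

Emit:
step_arm:
  plan: [0,0.1,0,0,0,0,0,0.1,0,0,0,0,0,0,0,0,0,0,0,0,0,0,0,0]

```text
time_s: 8.88
ee_pos: [485.6, -58.0, 89.0]
ee_rot: [-179.9, -0.0, 91.1]
force: [-1.8, 0.8, 1.7]
gripper_width: 0.5
gripper_force: 1.1
```

Run:
```python
from h import *
print(sensors.state()['ee_pos'])
p=viewer.grab_frame('wrist'); save(p,'w5')
f=lambda X,Y,z:atz(p,(200+X/3,118+Y/3),z)[:2]
g=cv2.cvtColor(p['img'],cv2.COLOR_RGB2GRAY)
# cheek hole and rail holes columns: profile rows
for v in (188,189,190): print(g[v,375:405].tolist())
print(g[207,218:248].tolist()); print(g[220,395:425].tolist())
for q in [(533,-37.2,46),(427.7,-52,46)]: print(proj(p,q))
rows([(455,-58.5,89,91.2),(455,-58.5,140,91.2),(470,-190,140,91.2),(530.5,-190,48,91.2)])
```

```text
[485.568796   -57.95175456  88.99227536]
[55, 55, 54, 52, 54, 57, 60, 62, 63, 63, 64, 64, 64, 64, 64, 62, 62, 60, 59, 56, 55, 55, 53, 51, 47, 51, 54, 49, 50, 50]
[50, 49, 51, 53, 57, 60, 61, 62, 64, 63, 63, 65, 64, 64, 61, 64, 62, 61, 59, 58, 57, 56, 53, 50, 50, 49, 49, 49, 50, 49]
[49, 48, 50, 50, 53, 58, 60, 60, 62, 64, 64, 63, 64, 62, 64, 65, 62, 59, 59, 59, 57, 56, 53, 49, 49, 50, 50, 50, 48, 50]
[114, 114, 114, 110, 111, 117, 125, 129, 135, 140, 144, 145, 149, 150, 153, 155, 155, 155, 155, 152, 151, 148, 141, 131, 118, 115, 114, 113, 113, 113]
[66, 65, 64, 65, 63, 64, 65, 64, 65, 63, 73, 116, 161, 169, 153, 93, 58, 62, 64, 65, 64, 63, 64, 65, 64, 65, 64, 64, 63, 64]
[np.float64(392.24221180828044), np.float64(189.54147423052984)]
[np.float64(231.905801424044), np.float64(207.95391210425325)]
[0.01, -3.06, 0.0, 0, 0, np.float64(-0.001)]
-- (455, -58.5, 89, 91.2)
[0.0, 0.0, -2.55, 0, 0, np.float64(-0.0)]
[0.0, 0.0, -2.55, 0, 0, np.float64(-0.0)]
-- (455, -58.5, 140, 91.2)
[-3.29, 0.31, 0.0, 0, 0, np.float64(-0.0)]
[-3.29, 0.31, 0.0, 0, 0, np.float64(-0.0)]
[-3.29, 0.31, 0.0, 0, 0, np.float64(-0.0)]
[-3.29, 0.31, 0.0, 0, 0, np.float64(-0.0)]
-- (470, -190, 140, 91.2)
[-0.04, 2.02, 3.07, 0, 0, np.float64(-0.0)]
[-0.04, 2.02, 3.07, 0, 0, np.float64(-0.0)]
[-0.04, 2.02, 3.07, 0, 0, np.float64(-0.0)]
-- (530.5, -190, 48, 91.2)
```

Emit:
step_arm:
  plan: [0,0.1,0,0,0,0,0,0,0,0,0,0,0,0,0,0,0,0]

```text
time_s: 9.18
ee_pos: [486.8, -57.9, 89.0]
ee_rot: [-180.0, -0.0, 91.1]
force: [-3.1, -0.4, 1.3]
gripper_width: 0.2
gripper_force: 1.4
```

Emit:
step_arm:
  plan: [0,-1.5,0,0,0,0,0,-1.5,-2,0,0,0,0,0,-3.2,0,0,0,-3.6,0,0,0,0,0,-3.6,0,0,0,0,0]

```text
time_s: 9.6
ee_pos: [460.7, -130.7, 143.2]
ee_rot: [179.6, 0.1, 91.4]
force: [0.3, -0.9, -0.4]
gripper_width: 0.1
gripper_force: 0.0
```

Emit:
step_arm:
  plan: [-3.6,0.5,0,0,0,0,-3.6,1,0,0,0,0,0,0,0,0,0,0,0,0,0,0,0,0]

```text
time_s: 9.93
ee_pos: [475.9, -204.0, 140.9]
ee_rot: [179.9, 0.0, 91.0]
force: [0.7, 0.4, -0.1]
gripper_width: 0.2
gripper_force: 0.0
```

Run:
```python
from h import *
p=viewer.grab_frame('wrist'); save(p,'w6'); print(sensors.state()['ee_pos'])
for n,z in dict(pin=46,boss=46,stop_face=78,stop=46,bridge=82,rail_top=66).items(): print(n,[(q['location'],round(q['score'],2),atz(p,q['location'],z).round(1)[:2]) for q in viewer.pinpoint(n,p)[:2]])
t=viewer.grab_frame('top')
for n,z in dict(pin=46,boss=46,tube_end=55).items(): print(n,[(q['location'],round(q['score'],2),atz(t,q['location'],z).round(1)[:2]) for q in viewer.pinpoint(n,t)[:2]])
```

```text
[ 475.16472316 -202.58217957  140.68401996]
pin [([210.5, 225.3], 0.91, array([ 384.3, -229.7])), ([392.6, 126.0], 0.76, array([ 532.5, -144.7]))]
boss [([397.5, 81.0], 0.97, array([ 533.7, -111.4]))]
stop_face []
stop []
bridge []
rail_top []
pin [([345.2, 206.6], 0.56, array([ 528. , -138.3]))]
boss [([333.9, 206.0], 0.86, array([ 533.1, -107.4]))]
tube_end [([334.7, 204.9], 0.61, array([ 534.2, -109.4])), ([287.7, 189.7], 0.56, array([591.3,  15.4]))]
```

View pics/w6.png

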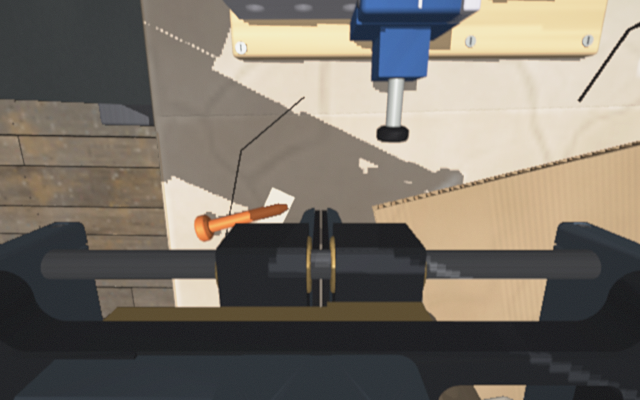

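The black knob is at (392,133), in line with the boss; the orange look-alike is at (240,220), clear of my path. Lining up behind the knob.

Emit:
step_arm:
  plan: [0,3,0,0,0,0,0,3,0,0,0,0,0,0,3.1,0,0,0,0,0,3.1,0,0,0,0,0,3.1,0,0,0]

```text
time_s: 10.9
ee_pos: [535.8, -200.9, 47.3]
ee_rot: [179.9, 0.0, 91.2]
force: [-0.3, -0.4, -0.1]
gripper_width: 0.4
gripper_force: 0.0
```

Emit:
step_arm:
  plan: [0.6,0,0,0,0,0,0.6,0,0,0,0,0,0,0,0,0,0,0]

```text
time_s: 11.15
ee_pos: [535.4, -188.1, 49.3]
ee_rot: [179.9, 0.0, 91.2]
force: [0.0, -0.5, 0.7]
gripper_width: 0.2
gripper_force: 0.0
```

Good. Push in small increments, watching the force.

Emit:
step_arm:
  plan: [0.5,0,0,0,0,0,0.5,0,0,0,0,0,0.5,0,0,0,0,0,0.5,0,0,0,0,0,0,0,0,0,0,0]

```text
time_s: 11.57
ee_pos: [534.6, -168.3, 48.8]
ee_rot: [179.9, 0.0, 91.2]
force: [-0.2, -0.6, -0.3]
gripper_width: 0.1
gripper_force: 0.0
```

Emit:
step_arm:
  plan: [0.4,0,0,0,0,0,0.4,0,0,0,0,0,0.4,0,0,0,0,0,0.4,0,0,0,0,0,0,0,0,0,0,0]

```text
time_s: 11.98
ee_pos: [533.9, -152.4, 48.1]
ee_rot: [180.0, -0.0, 91.1]
force: [-0.7, 0.4, 0.6]
gripper_width: 0.2
gripper_force: 0.0
```

Emit:
step_arm:
  plan: [0.3,0,0,0,0,0,0.3,0,0,0,0,0,0.2,0,0,0,0,0,0,0,0,0,0,0]

```text
time_s: 12.32
ee_pos: [533.5, -144.3, 47.8]
ee_rot: [-180.0, -0.0, 91.2]
force: [-0.4, 0.4, 0.8]
gripper_width: 0.5
gripper_force: 0.0
```

Emit:
step_arm:
  plan: [0.3,0,0,0,0,0,0.2,0,0,0,0,0,0,0,0,0,0,0]

```text
time_s: 12.57
ee_pos: [533.5, -139.5, 47.9]
ee_rot: [-180.0, -0.0, 91.2]
force: [-0.6, 0.2, -0.0]
gripper_width: 0.6
gripper_force: 0.0
```

Run:
```python
from h import *
p=viewer.grab_frame('wrist'); save(p,'w7'); s=sensors.state();print(s['ee_pos'],s['force'])
s=viewer.grab_frame('side')
a=np.zeros((600,800,3),np.uint8); a[:320,:800]=cv2.resize(p['img'][0:240,20:620],(800,320)); a[320:600,:700]=cv2.resize(s['img'][190:260,230:405],(700,280),interpolation=cv2.INTER_CUBIC)
cv2.imwrite('pics/w7c.png',a[:,:,::-1])
```

```text
[ 533.5457397  -139.68640349   47.90936466] [-0.69056514 -0.15611127  0.22777916]
```

View pics/w7c.png

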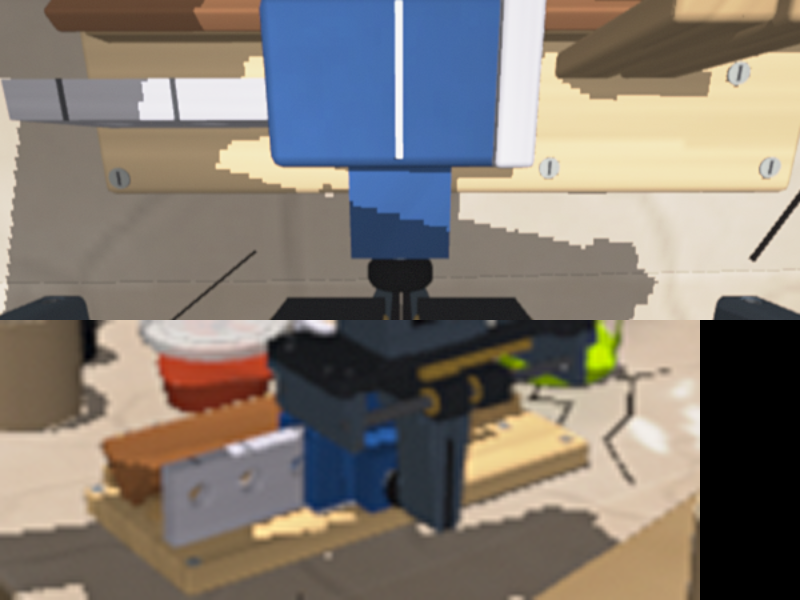

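The knob at crop (400,272) is right by the boss edge at (400,258), but the force is still near zero. Push on until it bottoms out.

Emit:
step_arm:
  plan: [0.2,0,0,0,0,0,0,0,0,0,0,0,0,0,0,0,0,0]

```text
time_s: 12.92
ee_pos: [533.6, -137.9, 48.0]
ee_rot: [-180.0, -0.0, 91.1]
force: [-0.0, -0.4, 0.4]
gripper_width: 0.6
gripper_force: 0.0
```

Emit:
step_arm:
  plan: [0.2,0,0,0,0,0,0,0,0,0,0,0,0,0,0,0,0,0]

```text
time_s: 13.17
ee_pos: [533.6, -135.9, 48.0]
ee_rot: [180.0, -0.0, 91.1]
force: [-0.6, 0.8, 0.1]
gripper_width: 0.3
gripper_force: 0.0
```

Emit:
step_arm:
  plan: [0.2,0,0,0,0,0,0.1,0,0,0,0,0,0,0,0,0,0,0]

```text
time_s: 13.42
ee_pos: [533.7, -135.5, 48.1]
ee_rot: [180.0, 0.3, 91.3]
force: [-1.3, -9.3, -0.8]
gripper_width: 0.8
gripper_force: 4.8
```

Emit:
step_arm:
  plan: [0.2,0,0,0,0,0,0,0,0,0,0,0,0,0,0,0,0,0]

```text
time_s: 13.67
ee_pos: [533.8, -135.4, 48.3]
ee_rot: [179.9, 0.4, 91.4]
force: [-2.2, -16.2, -2.1]
gripper_width: 0.6
gripper_force: 7.9
```

Run:
```python
from h import *
p=viewer.grab_frame('wrist'); save(p,'w8'); s=sensors.state();print(s['ee_pos'],s['force'])
g=cv2.cvtColor(p['img'],cv2.COLOR_RGB2GRAY); q=cv2.cvtColor(cv2.imread('pics/w7.png'),cv2.COLOR_BGR2GRAY)
print(g[165:215,320].tolist());print(q[165:215,320].tolist())
for n,z in dict(pin=46,boss=46).items(): print(n,[(r['location'],round(r['score'],2),atz(p,r['location'],z).round(1)[:2]) for r in viewer.pinpoint(n,p)[:2]])
```

```text
[ 533.74516335 -135.35604565   48.22449   ] [ -1.84360115 -15.37772779  -1.66052958]
[58, 60, 58, 57, 58, 58, 59, 59, 59, 60, 60, 59, 58, 61, 58, 60, 61, 62, 58, 59, 60, 59, 60, 60, 61, 62, 58, 59, 59, 61, 60, 61, 60, 59, 59, 60, 60, 51, 35, 27, 26, 28, 25, 29, 24, 29, 29, 27, 28, 28]
[66, 58, 58, 60, 61, 60, 59, 60, 60, 59, 61, 60, 60, 61, 59, 59, 59, 61, 60, 61, 61, 59, 59, 60, 59, 59, 59, 64, 72, 69, 39, 21, 25, 22, 27, 22, 26, 27, 28, 28, 28, 27, 27, 27, 26, 28, 28, 30, 27, 23]
pin [([320.7, 192.7], 0.8, array([ 534.3, -107.3]))]
boss [([317.4, 193.1], 0.63, array([ 532.5, -107.6]))]
```

Emit:
step_arm:
  plan: [0.2,0,0,0,0,0,0,0,0,0,0,0,0,0,0,0,0,0]

```text
time_s: 14.07
ee_pos: [533.8, -135.2, 48.3]
ee_rot: [179.9, 0.6, 91.4]
force: [-2.8, -21.7, -1.8]
gripper_width: 0.3
gripper_force: 11.2
```

Emit:
step_arm:
  plan: [-2,0,0,0,0,0,-3,0,0,0,0,0,0,0,-3.5,0,0,0,0,0,-3.5,0,0,0,0,0,-3.5,0,0,0]

```text
time_s: 14.48
ee_pos: [533.8, -179.4, 153.6]
ee_rot: [-179.9, -0.1, 91.1]
force: [0.9, -0.6, -0.6]
gripper_width: 0.6
gripper_force: 0.0
```

Run:
```python
from h import *
p=viewer.grab_frame('wrist'); save(p,'w9'); print(sensors.state()['ee_pos'])
for n,z in dict(pin=46,boss=46).items(): print(n,[(r['location'],round(r['score'],2),atz(p,r['location'],z).round(1)[:2]) for r in viewer.pinpoint(n,p)[:2]])
c=np.array(proj(p,(533,-115,46))).astype(int);print(c)
cv2.imwrite('pics/w9c.png',cv2.resize(p['img'][max(0,c[1]-70):c[1]+80,max(0,c[0]-100):c[0]+100,::-1],(800,600),interpolation=cv2.INTER_CUBIC))
```

```text
[ 538.05323023 -180.53073292  161.50265948]
pin [([160.9, 243.1], 0.85, array([ 391. , -228.1])), ([318.2, 106.6], 0.76, array([ 531.4, -106.1]))]
boss [([321.9, 107.8], 0.97, array([ 534.4, -107. ])), ([267.8, 24.1], 0.54, array([491.8, -46.2]))]
[320 117]
```

View pics/w9c.png

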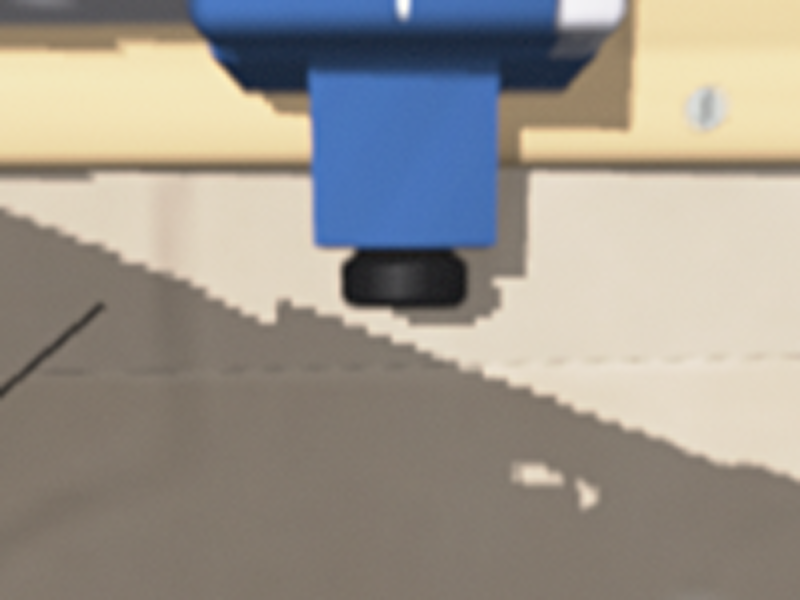

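Pin is home: the black knob at (403,278) sits flush against the boss edge. Next I go over the saw guide and behind the tube's far end.

Emit:
step_arm:
  plan: [2.4,2.4,-0.3,0,0,0,2.4,2.4,-0.3,0,0,0,2.4,2.4,-0.3,0,0,0,2.4,2.4,-0.3,0,0,0,2.4,2.4,0,0,0,0]

```text
time_s: 15.05
ee_pos: [652.3, -55.1, 163.7]
ee_rot: [-179.9, -0.0, 91.1]
force: [1.3, -0.2, -0.4]
gripper_width: 0.3
gripper_force: 0.0
```

Emit:
step_arm:
  plan: [2.4,2.4,0,0,0,0,2.4,2.4,0,0,0,0,1.5,1.6,0,0,0,0,0,0,0,0,0,0,0,0,0,0,0,0]

```text
time_s: 15.47
ee_pos: [714.2, 8.8, 162.3]
ee_rot: [-179.8, 0.0, 91.3]
force: [-0.7, -0.3, 0.3]
gripper_width: 0.4
gripper_force: 0.0
```

Run:
```python
from h import *
print(sensors.state()['ee_pos'])
for c in ['wrist','top','side']:
  p=viewer.grab_frame(c); save(p,'x'+c)
  for n,z in dict(tube=55,tube_end=55,tube_back=55,saw_guide=98,trough=22,red_paint=0,pin=46,stop_face=78).items(): print(c,n,[(np.round(r['location']),round(r['score'],2),atz(p,r['location'],z).round(1)[:2]) for r in viewer.pinpoint(n,p)[:2]])
```

```text
[714.1632945    8.78293457 162.33690293]
wrist tube [(array([281., 194.]), 0.63, array([680.1,   8.4]))]
wrist tube_end [(array([176., 199.]), 0.71, array([589.1,   1.4]))]
wrist tube_back [(array([279., 199.]), 0.65, array([678.6,   3.6]))]
wrist saw_guide [(array([190., 210.]), 0.68, array([619.2,   5.1]))]
wrist trough [(array([138., 186.]), 0.57, array([536.7,   3.9]))]
wrist red_paint [(array([317.,  77.]), 0.68, array([708.8, 110.1])), (array([175., 198.]), 0.42, array([561.8, -13.9]))]
wrist pin [(array([129., 252.]), 0.32, array([535.2, -54.8]))]
wrist stop_face [(array([133., 202.]), 0.81, array([565.4,   4.8]))]
top tube []
top tube_end []
top tube_back []
top saw_guide []
top trough []
top red_paint []
top pin [(array([390., 258.]), 0.68, array([ 373.7, -240.7])), (array([334., 206.]), 0.44, array([ 532.6, -109. ]))]
top stop_face []
side tube [(array([345., 198.]), 0.68, array([669. ,   9.5]))]
side tube_end [(array([321., 203.]), 0.54, array([596.4,  15.7])), (array([418., 285.]), 0.48, array([ 530. , -399.9]))]
side tube_back [(array([346., 196.]), 0.57, array([679.9,  20. ]))]
side saw_guide [(array([331., 186.]), 0.94, array([620.6,   9.5]))]
side trough [(array([304., 222.]), 0.88, array([531.7,   0. ])), (array([313., 197.]), 0.32, array([641.6, 125.5]))]
side red_paint [(array([332., 201.]), 0.48, array([703.5, 113.3]))]
side pin [(array([300., 288.]), 0.61, array([ 348.4, -277. ])), (array([325., 234.]), 0.55, array([ 515. , -119.5]))]
side stop_face [(array([312., 198.]), 0.95, array([563.1,  11.9])), (array([330., 230.]), 0.61, array([ 499. , -160.6]))]
```

Emit:
step_arm:
  plan: [-0.2,0,2.5,0,0,0,-0.2,0,2.5,0,0,0,0,0,2.5,0,0,0,0,0,2.5,0,0,0,0,0,0,0,0,0]

```text
time_s: 17.23
ee_pos: [711.1, 3.6, 59.2]
ee_rot: [-179.4, -0.0, 91.1]
force: [-0.7, 0.6, 0.1]
gripper_width: 0.2
gripper_force: 0.0
```

Emit:
step_arm:
  plan: [0,-0.7,0,0,0,0,0,-0.7,0,0,0,0,0,-0.7,0,0,0,0,0,0,0,0,0,0]

```text
time_s: 17.57
ee_pos: [693.0, 3.2, 67.1]
ee_rot: [179.9, -0.0, 91.1]
force: [-1.1, 0.7, 1.3]
gripper_width: 0.8
gripper_force: 0.0
```

Emit:
step_arm:
  plan: [0,0,0.4,0,0,0,0,0,0.3,0,0,0,0,-0.4,0,0,0,0,0,-0.4,0,0,0,0,0,-0.4,0,0,0,0]

```text
time_s: 17.98
ee_pos: [681.7, 3.0, 58.0]
ee_rot: [180.0, -0.0, 91.1]
force: [0.9, 0.3, 0.0]
gripper_width: 0.2
gripper_force: 0.3
```

Emit:
step_arm:
  plan: [0,-0.4,0,0,0,0,0,-0.4,0,0,0,0,0,-0.2,0,0,0,0,0,0,0,0,0,0,0,0,0,0,0,0]

```text
time_s: 18.4
ee_pos: [671.6, 2.8, 58.0]
ee_rot: [-180.0, -0.0, 91.1]
force: [1.3, 0.3, -0.2]
gripper_width: 0.4
gripper_force: 0.0
```

Run:
```python
from h import *
s=sensors.state();print(s['ee_pos'],s['force'])
p=viewer.grab_frame('wrist'); save(p,'y1')
for n,z in dict(tube=55,tube_end=55,tube_back=55,stop_face=78).items(): print(n,[(np.round(r['location']),round(r['score'],2),atz(p,r['location'],z).round(1)[:2]) for r in viewer.pinpoint(n,p)[:2]])
```

```text
[671.58077565   2.77904904  58.01013733] [ 1.28574485  0.32869775 -0.15897464]
tube [(array([ 92., 317.]), 0.54, array([540.5, -46.9])), (array([136., 239.]), 0.17, array([572.2,   2.7]))]
tube_end [(array([139., 239.]), 0.66, array([573.8,   2.6]))]
tube_back []
stop_face [(array([ 94., 253.]), 0.92, array([565.8,   4.9]))]
```

Tube near end is at about 573, plate at about 566.5. Continue gently until contact force shows.

Emit:
step_arm:
  plan: [0,-0.2,0,0,0,0,0,-0.2,0,0,0,0,0,0,0,0,0,0]

```text
time_s: 18.9
ee_pos: [667.5, 2.7, 58.1]
ee_rot: [-180.0, -0.0, 91.1]
force: [-0.5, -0.0, 1.4]
gripper_width: 0.5
gripper_force: 0.1
```

Emit:
step_arm:
  plan: [0,-0.15,0,0,0,0,0,0,0,0,0,0,0,0,0,0,0,0]

```text
time_s: 19.15
ee_pos: [666.2, 2.7, 58.0]
ee_rot: [-180.0, -0.0, 91.1]
force: [-1.0, 0.7, -0.1]
gripper_width: 0.4
gripper_force: 0.0
```

Emit:
step_arm:
  plan: [0,-0.1,0,0,0,0,0,0,0,0,0,0,0,0,0,0,0,0]

```text
time_s: 19.4
ee_pos: [665.3, 2.6, 58.1]
ee_rot: [180.0, -0.0, 91.1]
force: [-1.0, 0.1, -1.0]
gripper_width: 0.6
gripper_force: 0.2
```

Emit:
step_arm:
  plan: [0,-0.1,0,0,0,0,0,0,0,0,0,0,0,0,0,0,0,0]

```text
time_s: 19.65
ee_pos: [664.3, 2.6, 58.0]
ee_rot: [-180.0, -0.0, 91.1]
force: [-0.0, -0.1, 0.6]
gripper_width: 0.6
gripper_force: 0.2
```

Emit:
step_arm:
  plan: [0,-0.1,0,0,0,0,0,0,0,0,0,0,0,0,0,0,0,0]

```text
time_s: 19.9
ee_pos: [663.2, 2.6, 58.0]
ee_rot: [-180.0, -0.0, 91.1]
force: [0.3, 0.2, 0.9]
gripper_width: 0.5
gripper_force: 0.2
```

Emit:
step_arm:
  plan: [0,-0.1,0,0,0,0,0,0,0,0,0,0,0,0,0,0,0,0]

```text
time_s: 20.15
ee_pos: [662.2, 2.6, 58.0]
ee_rot: [-180.0, -0.0, 91.1]
force: [0.9, -1.1, 0.2]
gripper_width: 0.3
gripper_force: 0.2
```

Emit:
step_arm:
  plan: [0,-0.1,0,0,0,0,0,0,0,0,0,0,0,0,0,0,0,0]

```text
time_s: 20.4
ee_pos: [661.6, 2.5, 58.1]
ee_rot: [180.0, -0.0, 91.1]
force: [2.1, -0.0, 0.3]
gripper_width: 0.4
gripper_force: 0.6
```

Emit:
step_arm:
  plan: [0,-0.1,0,0,0,0,0,0,0,0,0,0,0,0,0,0,0,0]

```text
time_s: 20.65
ee_pos: [660.5, 2.6, 58.2]
ee_rot: [180.0, -0.0, 91.1]
force: [2.3, -0.6, 0.3]
gripper_width: 0.3
gripper_force: 0.8
```

Run:
```python
from h import *
s=sensors.state();print(s['ee_pos'],s['force'],s['gripper_force'])
p=viewer.grab_frame('wrist'); save(p,'y2')
for n,z in dict(tube=55,tube_end=55,tube_back=55,stop_face=78).items(): print(n,[(np.round(r['location']),round(r['score'],2),atz(p,r['location'],z).round(1)[:2]) for r in viewer.pinpoint(n,p)[:2]])
v=int(proj(p,(570,3,78))[1]); g=p['img']
print(v,proj(p,(566.6,3,78)),proj(p,(566.6,3,78.5)),proj(p,(566.6,3,98)))
for r in (v-10,v,v+8): print([tuple(x) for x in g[r,80:170:3].tolist()])
```

```text
[660.53870231   2.56202302  58.15361602] [ 2.31252815 -0.58440203  0.29882951] 0.846221421716109
tube []
tube_end [(array([138., 238.]), 0.68, array([562.3,   2.6]))]
tube_back []
stop_face [(array([111., 253.]), 0.79, array([562.9,   4.6]))]
256 [np.float64(119.54646065577043), np.float64(256.71138623637506)] [np.float64(118.88762308864466), np.float64(257.1830903249984)] [np.float64(89.33020860870491), np.float64(278.34513990293226)]
[(47, 51, 57), (47, 53, 58), (45, 51, 57), (89, 88, 92), (94, 93, 96), (93, 92, 96), (92, 90, 95), (92, 91, 96), (94, 93, 97), (95, 93, 97), (92, 92, 95), (110, 100, 90), (116, 100, 82), (116, 101, 82), (117, 101, 83), (117, 102, 84), (117, 102, 83), (117, 102, 84), (117, 102, 82), (117, 102, 84), (117, 103, 83), (118, 102, 84), (116, 102, 84), (111, 96, 79), (113, 98, 81), (117, 101, 82), (118, 103, 84), (119, 104, 86), (117, 102, 84), (118, 103, 85)]
[(60, 61, 62), (60, 60, 63), (58, 59, 61), (60, 60, 62), (60, 60, 62), (60, 62, 63), (58, 60, 61), (61, 62, 63), (60, 61, 62), (59, 61, 63), (58, 57, 61), (59, 61, 61), (58, 60, 61), (60, 62, 62), (60, 61, 63), (59, 61, 62), (61, 62, 63), (61, 61, 63), (60, 60, 62), (60, 61, 62), (59, 59, 62), (62, 62, 64), (61, 62, 63), (60, 61, 63), (60, 61, 63), (60, 61, 61), (61, 61, 63), (60, 61, 64), (61, 62, 64), (61, 62, 63)]
[(65, 67, 68), (67, 68, 70), (65, 66, 67), (67, 67, 69), (65, 66, 67), (67, 68, 69), (66, 67, 69), (66, 67, 68), (65, 67, 68), (65, 66, 67), (65, 65, 67), (66, 67, 69), (66, 66, 68), (64, 65, 67), (66, 68, 69), (66, 66, 68), (66, 67, 69), (67, 66, 69), (66, 66, 69), (66, 67, 68), (67, 67, 70), (65, 66, 68), (66, 65, 68), (67, 67, 69), (66, 67, 68), (66, 67, 69), (67, 68, 69), (66, 68, 68), (66, 67, 68), (66, 66, 69)]
```

Contact: force about 2 N, and the plate pixels border the tube directly. Retreat straight back, then up, and check.

Emit:
step_arm:
  plan: [0,0.3,0,0,0,0,0,1,0,0,0,0,0,2,0,0,0,0,0,1.5,0,0,0,0,0,0,-2,0,0,0]

```text
time_s: 21.32
ee_pos: [707.8, 3.6, 73.5]
ee_rot: [-179.6, -0.0, 91.1]
force: [-0.9, -0.3, -1.3]
gripper_width: 0.4
gripper_force: 0.0
```

Emit:
step_arm:
  plan: [0,0,-3,0,0,0,0,0,-3,0,0,0,0,0,-3,0,0,0,0,-3,-1,0,0,0,0,-3,0,0,0,0]

```text
time_s: 21.73
ee_pos: [650.0, 2.3, 181.2]
ee_rot: [179.7, 0.0, 91.1]
force: [0.1, -1.2, 0.3]
gripper_width: 0.5
gripper_force: 0.0
```

Emit:
step_arm:
  plan: [0,-3.5,0,0,0,0,0,-3.5,0,0,0,0,0,0,0,0,0,0,0,0,0,0,0,0,0,0,0,0,0,0]

```text
time_s: 22.15
ee_pos: [578.8, 0.9, 178.4]
ee_rot: [180.0, -0.0, 91.1]
force: [0.9, 0.3, -0.5]
gripper_width: 0.1
gripper_force: 0.0
```

Run:
```python
from h import *
s=sensors.state();print(s['ee_pos'],s['force'])
p=viewer.grab_frame('wrist'); save(p,'y3')
for n,z in dict(tube=55,tube_end=55,tube_back=55,stop_face=78,pin=46,boss=46,red_hole=46,red_paint=0).items(): print(n,[(np.round(r['location']),round(r['score'],2),atz(p,r['location'],z).round(1)[:2]) for r in viewer.pinpoint(n,p)[:2]])
u,v=proj(p,(566,3,78.5));print(u,v)
for dv in (-14,0,14):
  print([tuple(x) for x in p['img'][int(v)+dv,int(u)-16:int(u)+17].tolist()])
```

```text
[578.79358468   0.87545819 178.37838197] [ 0.93025712  0.34813776 -0.51657467]
tube [(array([398., 187.]), 0.88, array([650.5,   5. ]))]
tube_end [(array([302., 185.]), 0.66, array([563.2,   4.7]))]
tube_back [(array([398., 188.]), 0.77, array([650.9,   4.1]))]
stop_face [(array([302., 192.]), 0.59, array([564.6,   4.2]))]
pin [(array([281., 200.]), 0.61, array([542.4, -12.7]))]
boss []
red_hole []
red_paint [(array([450.,  75.]), 0.72, array([707.7, 108.7]))]
304.0233497740986 193.55722583753587
[(139, 138, 144), (140, 138, 144), (140, 138, 144), (138, 137, 142), (138, 136, 142), (141, 139, 145), (142, 140, 146), (145, 144, 150), (146, 144, 151), (148, 146, 153), (135, 134, 140), (110, 109, 114), (93, 92, 97), (97, 94, 95), (109, 101, 92), (114, 100, 82), (114, 99, 81), (114, 99, 80), (114, 100, 81), (115, 100, 82), (114, 100, 81), (116, 101, 83), (117, 101, 83), (115, 100, 82), (116, 102, 83), (116, 102, 84), (116, 101, 82), (115, 100, 82), (115, 101, 83), (116, 101, 83), (116, 101, 83), (115, 100, 83), (116, 101, 82)]
[(133, 132, 137), (141, 140, 146), (143, 141, 147), (142, 140, 
[... 294 characters left out ...]
3, 84), (117, 102, 83), (118, 103, 84), (118, 103, 84), (119, 104, 86), (118, 103, 85), (119, 104, 85), (120, 105, 86), (119, 104, 86), (116, 102, 82), (115, 100, 82), (117, 102, 83)]
[(120, 113, 113), (136, 135, 140), (143, 142, 148), (141, 140, 146), (141, 139, 144), (142, 140, 146), (144, 142, 148), (145, 144, 150), (147, 145, 151), (150, 148, 155), (151, 149, 155), (140, 139, 145), (120, 119, 125), (98, 97, 100), (98, 92, 91), (104, 93, 81), (106, 91, 76), (106, 92, 76), (105, 92, 74), (107, 94, 78), (105, 91, 74), (106, 92, 75), (103, 89, 74), (93, 82, 70), (87, 78, 69), (86, 78, 68), (94, 84, 71), (105, 92, 76), (108, 94, 77), (106, 94, 77), (106, 93, 76), (106, 93, 77), (106, 92, 76)]
```

Run:
```python
from h import *
p=viewer.grab_frame('side')
for n,z in dict(pin=46,boss=46,stop=46).items(): print(n,[(np.round(r['location'],1),round(r['score'],2),atz(p,r['location'],z).round(1)[:2]) for r in viewer.pinpoint(n,p)[:2]])
print(proj(p,(531,-111,46)), proj(p,(531,-123,46)),proj(p,(532,-145,46)))
print(env.job_done())
```

```text
pin [(array([302.1, 291.9]), 0.57, array([ 345.8, -288.8])), (array([324. , 232.9]), 0.38, array([ 514.4, -115.5]))]
boss [(array([327.9, 231.6]), 0.67, array([ 525.8, -115. ])), (array([312.8, 196.8]), 0.16, array([612. ,  79.7]))]
stop [(array([314.8, 222.7]), 0.69, array([526.4, -59. ]))]
[np.float64(328.7247182418369), np.float64(230.399009545631)] [np.float64(331.70542697959604), np.float64(232.3630327043166)] [np.float64(337.6571849050975), np.float64(235.9418129298522)]
the job is handed in; nothing more can be done
None
```

I handed the job in at about 22 s: the stop is at the red-banded hole, its pin is pushed home with the knob flush against the boss, and the tube's end rests against the stop plate. The plate sat about 2 mm nearer the robot after the tube push, which I took as play in the pin holes; I did not move anything else on the table.

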